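Complete the socket caddy and hold it up

ROBOT

A 6-joint arm with a two-finger parallel gripper is mounted at the origin on the work surface. World frame = base frame: x ahead of the robot, y to its left, z up, the work surface at z = 0. Lengths are in mm, angles in rad, forces in N, time in s.
With the tool pointing down it reaches from about 300 to 775 mm from the base axis. Payload 14.6 kg.
Tool frame: the origin (TCP) lies on the front face of the gripper's body, between the roots of the fingers; the fingertips stand 97 mm ahead of it and the grasp point (between the pads) lies 78 mm ahead of it; z points along the fingers, y is the line along which they close (so a half turn about z gives the same grasp; the last joint's range is limited). The gripper opens to 94 mm and grips with 3 to 60 N. Pads are 16 mm wide; open, the fingers measure 119 mm over their backs; the gripper's body (75 mm by 177 mm) begins 78 mm behind the grasp point.
Start: joints at [-1.203, 0.3, 1.521, -0, 1.321, -0.067], TCP at [231.668, -498.818, 302.646] pointing down, gripper open.
Joint ranges: [-3.03, 3.03], [-0.79, 2.21], [0.23, 2.52], [-1.04, 4.18], [0, 3.07], [-2.55, 2.55]. Speed limits (rad/s): [2.22, 2.22, 2.57, 3.14, 3.14, 3.14].

INTERFACE

Orientations are given as [roll, pitch, yaw] about the fixed x, y, z axes, in that order (R = Rz(yaw) Ry(pitch) Rx(roll)).
In Python, from cell import * gives the robot as it stands.
- The arm moves only by the tool carry_out, never from a script. Its arguments are lists of equal length, an entry for each row: "slide": the shift along the world's x, y, z scaled (see below), a list of three; "dr": the turn, a rotation vector about the world's x, y, z scaled (see below), a list of three; "gripper": the opening in per cent of the stroke, from 0 (shut) to 100 (fully open). A call has 1 to 10 rows; each row is the pose to reach, as a shift and turn from the pose commanded when the call began, turning the shorter way round; what a row does not reach only later rows make up. The controller multiplies each number of a shift by 0.25 m and each number of a turn by 360 degrees. A row lasts 1/12 s, in which the tool goes at most 41.7 mm and 7.16 degrees, less where a joint would pass 70% of its speed; a pose out of reach is approached as far as the arm can. A call with a number of a shift or a turn outside -1 to 1 is refused whole. A call with a gripper value outside its range is refused whole. The fingers move at their own pace and stop on an object; "newtons" is the grip in N (left out, the last holds). Time passes only in rows, so rows that repeat a pose let the fingers close. It gives the time, the measured TCP pose, the force, the opening and the grip force at its end, in the units of the state.
- read_state(): the state, without advancing time (a new reading comes with each control period).
- camera(name): name is "side" or "top" or "wrist"; returns the picture (400x640x3 uint8, red, green, blue); there is no depth.
- camera_model(name): a dict with "vfov" (degrees; the focal length in pixels is half the picture's height over the tangent of half this angle, whatever the lens; pixels are square), "cx", "cy" (the principal point, pixels), "R" (3x3) and "t" (3): a world point X has camera coordinates R X + t. Camera axes: x right, y down, z forward; pixel columns grow to the right and rows downward; lengths in mm; the calibration is good to about 2 mm. A picture is of the moment at which its call begins: read the wrist's pose just before it. camera_model takes no time and is no camera call; for the wrist camera it gives the pose at the moment of the call.
- sign_off(): hands the job in; it is judged then, once.
The state is a dict: "clock": time; "joints": joint angles; "qd": joint speeds; "effort": joint torques, N m; "eef_pos": TCP position; "eef_rot": TCP orientation; "wrist_force": force on the tool from outside, world axes, zero at the start; "moment": the same for the moment, N m; "finger_gap": finger opening in mm; "finger_force": force on a finger pad.
Only numpy, scipy, OpenCV 4.12 (cv2) and the standard library are available. Lean on these libraries where they do the work, as an engineer would, in place of code of your own. Each camera call takes 0.05 s, during which the arm holds its last target. There are 200 camera calls.

TASK

Put the red-banded socket back upright into its own red-marked well of the socket caddy and let go of it, then take the caddy by its black bar handle and lift it at least 8 cm clear of the bench, level all the way with the sockets in their wells. Finish while holding it up there, steady and level, in the gripper. Leave the blue-banded socket, which is still in use, the motor and the jar as they stand on the bench.

Things in the scene. Friction and masses are not known exactly. Their poses are not given: they have to be found in the camera images.
- caddy: loose socket caddy, about 0.5 kg empty, turned any way; base 150 (x) by 180 (y) mm. Two grey rails along y at x = +-50 mm (46 wide, top 40 mm up) have two wells each, colour labels beside them on top and on the rail's outer face. Two 12 mm posts at x = 0, y = +-55 mm carry a black bar; 110 mm high. Yellow and green wells are filled, red and blue empty. Origin: centre of underside, z up
- handle (a point): centre of the black bar handle, 100 mm above the caddy's underside. The bar is level, 22 mm wide (caddy x), 20 mm high, 126 mm long (caddy y), on two posts below; pinch it across its width from above at its middle, where the caddy about balances. Axes as the caddy's
- well_red (a point): red-labelled well, its point at the centre of the well's floor, 10 mm above the caddy's underside and at (+50, +58) mm in the caddy's x, y: round well, 32 mm across and 30 mm deep, open and slightly chamfered at the top
- well_blue (a point): blue-labelled well, empty and staying so; centre of its floor, at (-50, -58) mm in the caddy: round well, 32 mm across and 30 mm deep, open and slightly chamfered at the top
- well_yellow (a point): yellow-labelled well, holding the yellow socket; centre of its floor, at (+50, -58) mm in the caddy: round well, 32 mm across and 30 mm deep, open and slightly chamfered at the top
- well_green (a point): green-labelled well, holding the green socket; centre of its floor, at (-50, +58) mm in the caddy: round well, 32 mm across and 30 mm deep, open and slightly chamfered at the top
- socket_red: steel deep socket with a red band and red top rim, standing upright on the bench, 80 mm tall, 26 mm diameter plain cylinder, about 80 g; origin at the centre of its underside, z up along its axis
- socket_blue: the same with a blue band, standing upright on the bench; leave it alone, 80 mm tall, 26 mm diameter plain cylinder, about 80 g; origin at the centre of its underside, z up along its axis
- socket_yellow: the same with a yellow band, standing in its well in the caddy, 80 mm tall, 26 mm diameter plain cylinder, about 80 g; origin at the centre of its underside, z up along its axis
- socket_green: the same with a green band, standing in its well in the caddy, 80 mm tall, 26 mm diameter plain cylinder, about 80 g; origin at the centre of its underside, z up along its axis
- motor: vacuum-cleaner motor, round steel can 112 mm across and 86 mm high with a shaft stub to 98 mm, 0.9 kg, standing on the bench; origin at the centre of its underside
- jar: small grease jar with a black cap, 52 mm across and 55 mm high, standing on the bench; origin at the centre of its underside
There are look-alikes about, which are no part of the job. Leave any purple look-alike of the socket_green alone.

How it is judged (in metres and radians):
On the way:
1. the red socket stands in its red well, let go, with the caddy still on the bench (distance between socket_red and well_red below 0.008 m and angle between the z axis of socket_red and the z axis of caddy, either way round below 0.3 rad and contact force between the fingers and socket_red below 0.2 N and height (world z) of caddy below 0.01 m), for 0.2 s.
At the end, for the whole second after the job is handed in: fingers hold the caddy within 50 mm of its bar's middle, over 80 mm above the bench, tilted under 0.14 rad, at rest, touching nothing else; red, yellow and green sockets in their own wells (foot within 8 mm, axis within 0.3 rad); bystanders within 30 mm of their start (height (world z) of caddy above 0.08 m and angle between caddy's own z axis and vertical below 0.14 rad and linear speed of caddy below 0.03 m/s and angular speed of caddy below 0.2 rad/s and contact force between the fingers and caddy above 1 N and distance between the grasp point and handle below 0.05 m and contact force between caddy and table below 0.1 N and contact force between caddy and socket_blue below 0.1 N and contact force between caddy and motor below 0.1 N and contact force between caddy and jar below 0.1 N and distance between socket_red and well_red below 0.008 m and angle between the z axis of each of socket_red, socket_yellow, socket_green and the z axis of caddy, either way round below 0.3 rad and distance between socket_yellow and well_yellow below 0.008 m and distance between socket_green and well_green below 0.008 m and distance of each of socket_blue, motor, jar from where it was at the start of the episode below 0.03 m); the arm keeps its last pose, push and grip.
It fails at once if the blue socket is moved by more than 30 mm or tipped (distance of socket_blue from where it was at the start of the episode above 0.03 m or angle between socket_blue's own z axis and vertical above 0.4 rad).
It fails at once if the motor is moved by more than 30 mm or tipped (distance of motor from where it was at the start of the episode above 0.03 m or angle between motor's own z axis and vertical above 0.4 rad).
It fails at once if the jar is moved by more than 30 mm or tipped (distance of jar from where it was at the start of the episode above 0.03 m or angle between jar's own z axis and vertical above 0.4 rad).
It fails at once if the caddy is tilted by more than 0.3 rad (17 degrees) (angle between caddy's own z axis and vertical above 0.3 rad).
It also fails if it takes over 54 s, if anything falls off the work surface, if the arm or the gripper's body presses on something with over 40 N, if the wrist force passes 120 N, or if a joint passes its speed limit or range.

## Working session

There is one attempt and no reset: what is moved stays moved. The work goes in short steps, Python scripts to look and compute and a tool call to move; the robot and the scene stay as the last step left them, time stands still between calls to the robot, and variables do not carry over. Pictures are saved under pics/ and viewed, at most 10 in all, crops included, and the job is handed in when it is done.

Besides the shell and the picture viewer there is one more tool, called by a JSON object that holds its "name" and its "arguments", one argument or row to a line. carry_out: Moves the arm, as the interface text tells. Its arguments: {"type":"object","properties":{"slide":{"type":"array","items":{"type":"array","items":{"type":"number","minimum":-1,"maximum":1}}},"dr":{"type":"array","items":{"type":"array","items":{"type":"number","minimum":-1,"maximum":1}}},"gripper":{"type":"array","items":{"type":"number"}},"newtons":{"type":"number"}},"required":["slide","dr","gripper"]}

```bash
mkdir -p pics; ls
python3 - <<'E'
from cell import *
import cv2,numpy as np
s=read_state();print(s)
ims=[]
for n in("top","side"):
    m=camera_model(n);print(n,m)
    im=camera(n);cv2.imwrite(f"pics/{n}0.png",im[:,:,::-1])
E
```

```text
pics
{'clock': 0.0, 'joints': array([-1.20261496e+00,  3.00503598e-01,  1.52156244e+00,  1.62516887e-05,
        1.32070415e+00, -6.66372932e-02]), 'qd': array([-0.00136592,  0.00082212, -0.00283397, -0.00100547, -0.00075479,
        0.001477  ]), 'effort': array([ 7.20371918e-04, -5.31806159e+01, -3.52735269e+01,  7.08260201e-02,
        2.45514867e-02, -6.39626455e-05]), 'eef_pos': array([ 231.61505146, -498.69593128,  302.07632537]), 'eef_rot': array([-3.14041879e+00, -9.41157053e-05,  4.34814576e-01]), 'wrist_force': array([-0.2776889 , -0.33893185, -0.81605071]), 'moment': array([-0.02555046, -0.01628389, -0.02782967]), 'finger_force': 0.0, 'finger_gap': 94.40690366574867}
top {'vfov': 54.44280945736759, 'cx': 324.36515467737706, 'cy': 205.26524292291316, 'R': array([[-0.01482457, -0.99984981, -0.00897751],
       [-0.98353724,  0.0161987 , -0.17997804],
       [ 0.18009643,  0.00616162, -0.98362966]]), 't': array([1.62623362e-01, 5.83957742e+02, 9.87985319e+02])}
side {'vfov': 48.62018112678845, 'cx': 313.8554827315866, 'cy': 199.20862002252255, 'R': array([[-0.99670469, -0.08037765,  0.01091739],
       [-0.06012067,  0.64165549, -0.76463307],
       [ 0.05445421, -0.76276973, -0.6443734 ]]), 't': array([ 578.23505457,  115.57285767, 1007.44173622])}
```

View pics/top0.png

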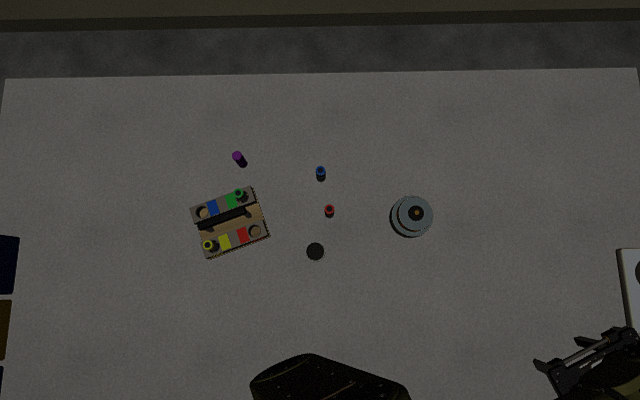

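View pics/side0.png

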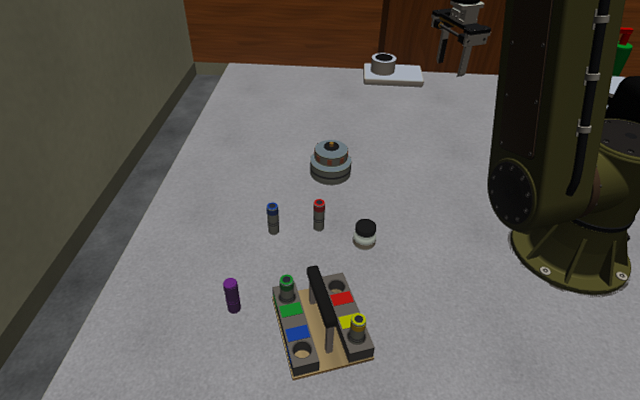

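The top view shows the red socket at (329,210), blue at (320,172), jar at (315,251), motor at (411,215), and the caddy around (230,222) with its red well at (255,232). The side view shows the same layout.

```bash
cat > h.py <<'E'
from cell import *
import cv2,numpy as np
HUE={'red':[(0,6),(174,180)],'yellow':[(25,35)],'green':[(50,80)],'blue':[(105,125)],'purple':[(135,160)]}
def ray(m,u,v,z):
    f=200/np.tan(np.radians(m['vfov']/2));R=np.array(m['R']);t=np.array(m['t'])
    d=R.T@np.array([(u-m['cx'])/f,(v-m['cy'])/f,1]);c=-R.T@t
    return c+d*(z-c[2])/d[2]
def proj(m,X):
    f=200/np.tan(np.radians(m['vfov']/2));p=np.array(m['R'])@np.array(X)+m['t']
    return np.array([m['cx'],m['cy']])+f*p[:2]/p[2]
def blobs(im,col,amin=8,smin=130,vmin=35):
    h=cv2.cvtColor(im,cv2.COLOR_RGB2HSV);k=np.zeros(h.shape[:2],np.uint8)
    for a,b in HUE[col]: k|=cv2.inRange(h,(a,smin,vmin),(b,255,255))
    n,l,st,c=cv2.connectedComponentsWithStats(k)
    return [(c[i].round(1),st[i]) for i in range(1,n) if st[i,4]>=amin],k
E
python3 - <<'E'
from h import *
for n in("top","side"):
    m=camera_model(n);im=camera(n)
    for c in HUE:
        for p,s in blobs(im,c)[0]:
            print(n,c,p,s,[ray(m,*p,z)[:2].round(0) for z in(40,80,90)])
E
```

```text
top red [329.1 209.3] [325 205   9  10  48] [array([575., -22.]), array([568., -21.]), array([566., -21.])]
top red [242.5 234.7] [236 227  14  17 153] [array([510., 212.]), array([505., 203.]), array([504., 201.])]
top yellow [224.1 241.6] [218 234  13  17 151] [array([492., 260.]), array([488., 250.]), array([487., 247.])]
top yellow [207.3 244.9] [203 240  11  11  56] [array([484., 305.]), array([481., 293.]), array([480., 290.])]
top yellow [629.6 386.8] [615 376  25  20 175] [array([ 116., -759.]), array([ 127., -731.]), array([ 129., -724.])]
top green [232.7 198.4] [225 189  19  20 178] [array([609., 241.]), array([601., 231.]), array([599., 228.])]
top blue [320.  170.2] [316 166   9  10  48] [array([685.,   2.]), array([674.,   1.]), array([671.,   1.])]
top blue [212.5 207.2] [206 200  14  16 136] [array([586., 295.]), array([579., 283.]), array([577., 280.])]
top purple [236.4 155.3] [232 151  10  10  68] [array([732., 234.]), array([719., 224.]), array([715., 222.])]
side red [625.   34.3] [620  27  13  18 156] [array([ -697., -1338.]), array([ -626., -1218.]), array([ -6
[... 2445 characters left out ...]
([600., 273.]), array([599., 281.])]
side blue [271.6 205.9] [267 203  10   7  38] [array([685., -44.]), array([676.,   2.]), array([674.,  13.])]
side blue [272.4 212.4] [268 211  10   4  36] [array([679., -21.]), array([671.,  23.]), array([669.,  34.])]
side blue [297.2 332.8] [285 325  25  17 285] [array([587., 294.]), array([583., 320.]), array([582., 326.])]
side blue [288.4 354.3] [287 347   4  16  18] [array([597., 337.]), array([593., 360.]), array([592., 366.])]
side purple [229.9 283.3] [224 278  13  12 124] [array([731., 194.]), array([719., 226.]), array([716., 234.])]
side purple [230.4 303.5] [228 302   7   3  10] [array([719., 242.]), array([708., 271.]), array([705., 278.])]
```

{"name": "carry_out", "arguments": {
  "slide": [
    [0.676, 0.956, 0],
    [0.676, 0.956, 0],
    [0.676, 0.956, 0],
    [0.676, 0.956, 0],
    [0.676, 0.956, 0],
    [0.676, 0.956, 0],
    [0.676, 0.956, 0],
    [0.676, 0.956, 0]
  ],
  "dr": [
    [0, 0, -0.0123],
    [0, 0, -0.0123],
    [0, 0, -0.0123],
    [0, 0, -0.0123],
    [0, 0, -0.0123],
    [0, 0, -0.0123],
    [0, 0, -0.0123],
    [0, 0, -0.0123]
  ],
  "gripper": [70, 70, 70, 70, 70, 70, 70, 70]
}}

```text
clock: 0.87
eef_pos: [403.4, -255.2, 302.8]
eef_rot: [-3.141, -0.001, 0.363]
wrist_force: [-0.6, -0.3, 0.1]
finger_gap: 65.9
finger_force: 0.0
```

{"name": "carry_out", "arguments": {
  "slide": [
    [0.676, 0.956, 0],
    [0.676, 0.956, 0],
    [0.676, 0.956, 0],
    [0.676, 0.956, 0],
    [0.676, 0.956, 0],
    [0.676, 0.956, 0],
    [0.676, 0.956, 0],
    [0.676, 0.956, 0],
    [0.676, 0.956, 0]
  ],
  "dr": [
    [0, 0, 0],
    [0, 0, 0],
    [0, 0, 0],
    [0, 0, 0],
    [0, 0, 0],
    [0, 0, 0],
    [0, 0, 0],
    [0, 0, 0],
    [0, 0, 0]
  ],
  "gripper": [70, 70, 70, 70, 70, 70, 70, 70, 70]
}}

```text
clock: 1.62
eef_pos: [570.1, -19.4, 301.8]
eef_rot: [-3.141, 0.001, 0.36]
wrist_force: [-0.2, -0.7, -0.7]
finger_gap: 65.9
finger_force: 0.0
```

Run:
```python
from h import *
s=read_state();print(s['clock'],s['eef_pos'],s['eef_rot'],s['joints'])
m=camera_model("wrist");im=camera("wrist");print(m);cv2.imwrite("pics/w1.png",im[:,:,::-1])
for c in HUE:
    for p,st in blobs(im,c,30)[0]: print(c,p,st,[ray(m,*p,z)[:2].round(1) for z in(40,80)])
```

```text
1.6167 [570.14327376 -19.44272202 301.84302111] [-3.14108212e+00  1.14723531e-03  3.60359177e-01] [-9.82741756e-02  3.46717109e-01  1.46120911e+00 -5.15629234e-05
  1.33492113e+00  1.11217535e+00]
{'vfov': 69.01846485350777, 'cx': 324.19424803318554, 'cy': 204.23024245030317, 'R': array([[ 3.53034453e-01, -9.35610144e-01, -5.77151175e-04],
       [-9.04056518e-01, -3.41287023e-01,  2.57303283e-01],
       [-2.40932536e-01, -9.03151465e-02, -9.66330527e-01]]), 't': array([-220.24063438,  482.48263589,  525.13826123])}
red [125.1 170.9] [112 155  27  33 721] [array([509.8, 209.1]), array([525. , 185.5])]
red [326.8 199.7] [317 190  21  21 190] [array([561.4, -27. ]), array([570.6, -23.1])]
yellow [ 81.2 170.8] [ 68 155  27  33 710] [array([491.6, 257.9]), array([508.9, 228.5])]
yellow [ 10.9 177.4] [  0 167  23  22 214] [array([453.9, 335.1]), array([475.7, 296.8])]
green [106.6  72.4] [ 95  60  24  26 261] [array([610.3, 248.3]), array([613.8, 220.1])]
green [116.4  88. ] [100  64  33  36 366] [array([598.1, 235.4]), array([603.1, 208.7])]
blue [62.5 79.5] [ 48  61  30  39 887] [array([586. , 292.3]), array([592.3, 258.9])]
blue [343.4  95.9] [332  84  24  25 272] [array([678.9,  -2. ]), array([674.4,  -1.1])]
```

View pics/w1.png

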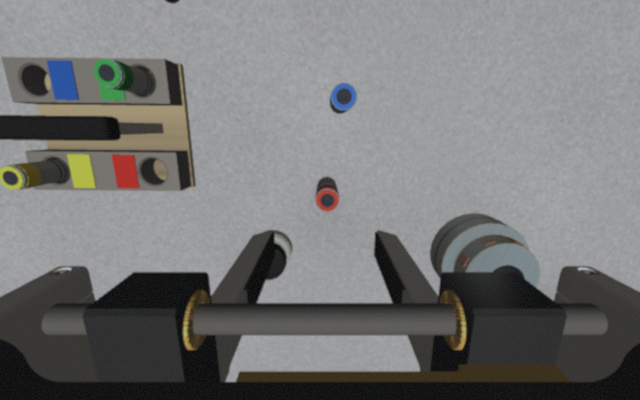

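The wrist view shows the red rim at (327,200), the blue socket at (343,96), and a clear path for the fingers. The measurements agree to within about 2 mm, so I'm descending to grasp at 60 mm height.

{"name": "carry_out", "arguments": {
  "slide": [
    [0.002, -0.007, -0.16],
    [0.002, -0.007, -0.32],
    [0.002, -0.007, -0.48],
    [0.002, -0.007, -0.6],
    [0.002, -0.007, -0.656],
    [0.002, -0.007, -0.656],
    [0.002, -0.007, -0.656]
  ],
  "dr": [
    [0, 0, 0],
    [0, 0, 0],
    [0, 0, 0],
    [0, 0, 0],
    [0, 0, 0],
    [0, 0, 0],
    [0, 0, 0]
  ],
  "gripper": [70, 70, 70, 70, 70, 70, 70]
}}

```text
clock: 2.25
eef_pos: [569.9, -23.8, 139.0]
eef_rot: [-3.141, 0.001, 0.356]
wrist_force: [0.2, 0.4, 0.3]
finger_gap: 65.9
finger_force: 0.0
```

{"name": "carry_out", "arguments": {
  "slide": [
    [0, 0, 0],
    [0, 0, 0],
    [0, 0, 0],
    [0, 0, 0],
    [0, 0, 0],
    [0, 0, 0],
    [0, 0, 0],
    [0, 0, 0]
  ],
  "dr": [
    [0, 0, 0],
    [0, 0, 0],
    [0, 0, 0],
    [0, 0, 0],
    [0, 0, 0],
    [0, 0, 0],
    [0, 0, 0],
    [0, 0, 0]
  ],
  "gripper": [40, 30, 15, 15, 15, 15, 15, 15],
  "newtons": 15
}}

```text
clock: 2.92
eef_pos: [570.2, -22.5, 138.8]
eef_rot: [3.142, -0.0, 0.358]
wrist_force: [-0.1, 0.4, 2.9]
finger_gap: 25.7
finger_force: 15.0
```

{"name": "carry_out", "arguments": {
  "slide": [
    [0, 0, 0.15],
    [0, 0, 0.3],
    [0, 0, 0.45],
    [0, 0, 0.6],
    [-0.05, 0.2, 0.6],
    [-0.1, 0.36, 0.6],
    [-0.14, 0.52, 0.6],
    [-0.19, 0.68, 0.6],
    [-0.193, 0.72, 0.6],
    [-0.193, 0.72, 0.6]
  ],
  "dr": [
    [0, 0, 0],
    [0, 0, 0],
    [0, 0, 0],
    [0, 0, 0],
    [0, 0, 0],
    [0, 0, 0],
    [0, 0, 0],
    [0, 0, 0],
    [0, 0, 0],
    [0, 0, 0]
  ],
  "gripper": [15, 15, 15, 15, 15, 15, 15, 15, 15, 15]
}}

```text
clock: 3.75
eef_pos: [520.8, 160.9, 288.6]
eef_rot: [-3.141, -0.0, 0.362]
wrist_force: [0.3, -0.8, -1.2]
finger_gap: 26.1
finger_force: 15.0
```

Run:
```python
from h import *
s=read_state();print(s['clock'],s['eef_pos'],s['eef_rot'],s['finger_gap'])
m=camera_model("wrist");im=camera("wrist");cv2.imwrite("pics/w2.png",im[:,:,::-1])
for c in HUE:
    for p,st in blobs(im,c,100)[0]: print(c,p,st,[ray(m,*p,z)[:2].round(1) for z in(40,90)])
print('red well mouth px',proj(m,[522,180.7,40]))
```

```text
3.75 [520.76903271 160.93865655 288.64465127] [-3.14104719e+00 -1.89436921e-05  3.61573679e-01] 26.07495153677379
red [281.2 188.1] [270 172  23  33 712] [array([509.5, 209. ]), array([521.8, 205.6])]
red [324.4 246.8] [300 237  50  28 457] [array([458.8, 136.4]), array([478.9, 144. ])]
red [324.3 271.5] [303 253  44  39 815] [array([427.7, 124.7]), array([452.5, 134.1])]
yellow [236.2 187. ] [225 171  23  33 704] [array([492.3, 258.1]), array([507.2, 247.2])]
yellow [189.5 196.9] [178 187  23  22 217] [array([461.7, 305.7]), array([481.3, 287.6])]
green [278.   95.1] [268  78  22  37 705] [array([604.3, 244.5]), array([602.3, 235.7])]
blue [230.   95.3] [217  76  26  39 899] [array([586. , 292.4]), array([586.7, 276.3])]
blue [520.7 115.4] [515 103  16  25 189] [array([677.9,  -8.4]), array([664.7,  21.1])]
blue [539.2 114.3] [528 102  24  25 284] [array([686. , -26.6]), array([671.6,   5.7])]
red well mouth px [307.90828367 186.68068308]
```

View pics/w2.png

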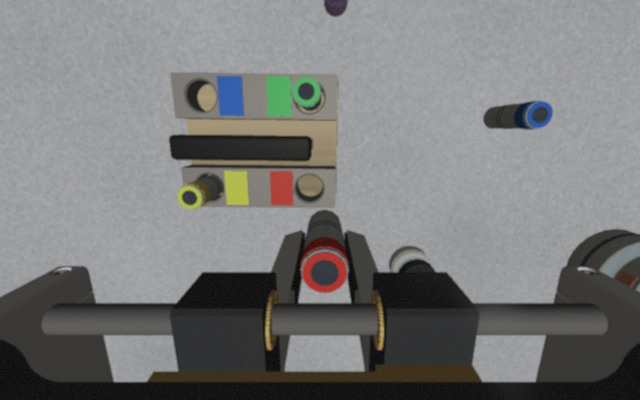

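Run:
```python
from h import *
s=read_state();print(s['clock'],s['eef_pos'])
m=camera_model("wrist");im=camera("wrist")
b,k=blobs(im,'red',100)
print('held rim', [ray(m,*p,230.6).round(1) for p,_ in b])
k[:250]=0; c=max(cv2.findContours(k,cv2.RETR_EXTERNAL,cv2.CHAIN_APPROX_NONE)[0],key=cv2.contourArea)
e=cv2.fitEllipse(c);print('rim ell',e,ray(m,*e[0],230.6).round(1))
g=im[165:208,292:334]
lab=cv2.cvtColor(g,cv2.COLOR_RGB2LAB).astype(int)
ref=np.median(lab[4:38,0:4].reshape(-1,3),0);print(ref)
d=(np.abs(lab-ref).sum(2)>14).astype(np.uint8)
d=cv2.morphologyEx(d,cv2.MORPH_OPEN,np.ones((2,2),np.uint8))
n,l,st,ce=cv2.connectedComponentsWithStats(d)
i=l[21,18];kk=(l==i).astype(np.uint8);cc=max(cv2.findContours(kk,cv2.RETR_EXTERNAL,cv2.CHAIN_APPROX_NONE)[0],key=cv2.contourArea)
e=cv2.fitEllipse(cc);p=np.array(e[0])+[292,165];print('well',st[i],e,p,ray(m,*p,40).round(1))
for r in kk[::2]: print(''.join('.#'[v] for v in r))
```

```text
3.8 [521.35561732 159.10412221 288.56931198]
held rim [array([557. , 194.9, 230.6]), array([535.8, 163.4, 230.6]), array([522.7, 158.5, 230.6])]
rim ell ((324.2406005859375, 271.97296142578125), (38.55202102661133, 42.94629669189453), 90.4718246459961) [522.4 158.5 230.6]
[132.5 128.  132. ]
well [   0    5   42   38 1058] ((20.033523559570312, 23.477197647094727), (40.286277770996094, 47.736671447753906), 88.31930541992188) [312.03352356 188.47719765] [522.3 173.5  40. ]
..........................................
..........................................
..........................................
##########################################
##########################################
###########..........#####################
#######...........#.......################
#####....###############....##############
####...####################..#############
##....#########..###########...###########
##.....######################..###########
...................###..........##########
................................##########
...........##########...........##########
##........#...........###......###########
###..........#.................###########
####..........................############
#####.......................##############
########..................################
############..........####################
##########################################
#########################################.
```

Run:
```python
from h import *
m=camera_model("wrist");im=camera("wrist")
g=cv2.resize(im[160:212,260:345],None,fx=8,fy=8,interpolation=cv2.INTER_CUBIC)[:,:,::-1].copy()
g=np.clip(g.astype(float)*1.5,0,255).astype(np.uint8)
for q,col in(((522,180.7),(0,255,0)),((521,179.4),(255,0,255))):
    a=np.linspace(0,2*np.pi,60)
    P=[(proj(m,[q[0]+16*np.cos(t),q[1]+16*np.sin(t),40])-[260,160]+.5)*8 for t in a]
    cv2.polylines(g,[np.int32(P)],True,col,1)
cv2.imwrite("pics/well.png",g)
```

```text
(no output)
```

View pics/well.png

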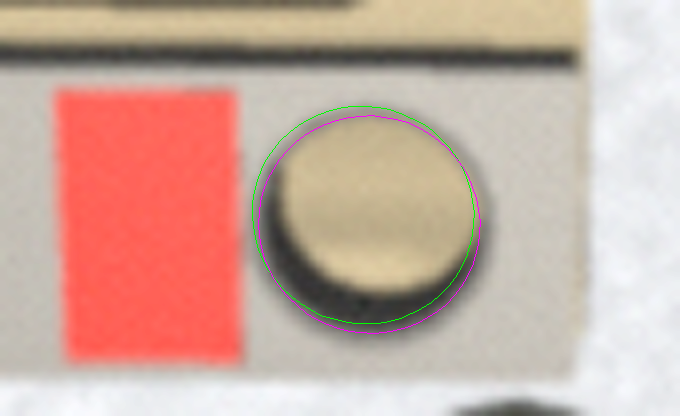

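The crop shows the red well mouth centred at about (306.3,187.4) px, which matches the label-based estimate to within about 1 mm. I'll take one averaged offset between rim and well.

Run:
```python
from h import *
for i in range(5):
    m=camera_model("wrist");s=read_state();im=camera("wrist")
    b,k=blobs(im,'red',100);k[:250]=0
    c=max(cv2.findContours(k,cv2.RETR_EXTERNAL,cv2.CHAIN_APPROX_NONE)[0],key=cv2.contourArea)
    e=cv2.fitEllipse(c)
    r=ray(m,*e[0],230.6);w=ray(m,306.25,187.4,40)
    lab=[ray(m,*max(blobs(im,q,100)[0],key=lambda t:(t[0][1]<230)*t[1][4])[0],40)[:2] for q in('red','yellow','green','blue')]
    print(s['eef_pos'].round(1),r.round(1),w.round(1),(w-r).round(1)[:2],np.mean(lab,0).round(1))
```

```text
[522.  157.  288.5] [523.  156.4 230.6] [521.9 178.1  40. ] [-1.2 21.7] [547.9 250.9]
[522.1 156.6 288.5] [523.2 156.  230.6] [522.  177.7  40. ] [-1.1 21.7] [547.9 250.9]
[522.2 156.4 288.5] [523.2 155.8 230.6] [522.1 177.5  40. ] [-1.1 21.7] [547.8 250.8]
[522.2 156.4 288.5] [523.3 155.8 230.6] [522.1 177.5  40. ] [-1.1 21.7] [547.9 250.8]
[522.2 156.5 288.6] [523.2 155.8 230.6] [522.1 177.6  40. ] [-1.1 21.8] [547.9 250.8]
```

{"name": "carry_out", "arguments": {
  "slide": [
    [-0.008, 0.092, 0],
    [-0.008, 0.092, -0.1],
    [-0.008, 0.092, -0.2],
    [-0.008, 0.092, -0.3],
    [-0.008, 0.092, -0.36],
    [-0.008, 0.092, -0.4],
    [-0.008, 0.092, -0.4],
    [-0.008, 0.092, -0.4],
    [-0.008, 0.092, -0.4],
    [-0.008, 0.092, -0.4]
  ],
  "dr": [
    [0, 0, 0],
    [0, 0, 0],
    [0, 0, 0],
    [0, 0, 0],
    [0, 0, 0],
    [0, 0, 0],
    [0, 0, 0],
    [0, 0, 0],
    [0, 0, 0],
    [0, 0, 0]
  ],
  "gripper": [15, 15, 15, 15, 15, 15, 15, 15, 15, 15]
}}

```text
clock: 4.98
eef_pos: [520.3, 180.5, 189.9]
eef_rot: [3.141, -0.002, 0.357]
wrist_force: [-0.1, -0.2, -1.0]
finger_gap: 25.7
finger_force: 15.0
```

Run:
```python
from h import *
for i in range(3): m=camera_model("wrist");s=read_state();im=camera("wrist")
print(s['clock'],s['eef_pos'],s['eef_rot'])
b,k=blobs(im,'red',100)
lab={q:[(p,ray(m,*p,40)[:2].round(1)) for p,_ in blobs(im,q,100)[0]] for q in('red','yellow','green','blue')};print(lab)
ms=camera_model("side");si=camera("side")
A=im[120:320,200:460];B=si[240:370,240:400]
A=cv2.resize(A,(780,600));B=cv2.resize(B,(738,600))
cv2.imwrite("pics/a.png",cv2.resize(np.hstack([A,B])[:,:,::-1],(800,316)))
print(proj(m,[521.1,178.8,40]))
```

```text
5.0833 [520.16130234 180.48484449 189.53150538] [ 3.14146181e+00 -1.44479044e-03  3.57509634e-01]
{'red': [(array([285.3, 216.7]), array([512. , 210.9])), (array([324.3, 246.9]), array([498. , 171.1])), (array([324.2, 271.5]), array([476.3, 163.1]))], 'yellow': [(array([224. , 218.8]), array([492.4, 258.1])), (array([151.7, 241.5]), array([451.3, 310.2]))], 'green': [(array([279.9,  87.4]), array([605.8, 246.6]))], 'blue': [(array([213.2,  90.5]), array([586.4, 292.5])), (array([634.9, 121. ]), array([678. , -14.8]))]}
[325.34203747 219.78806021]
```

View pics/a.png

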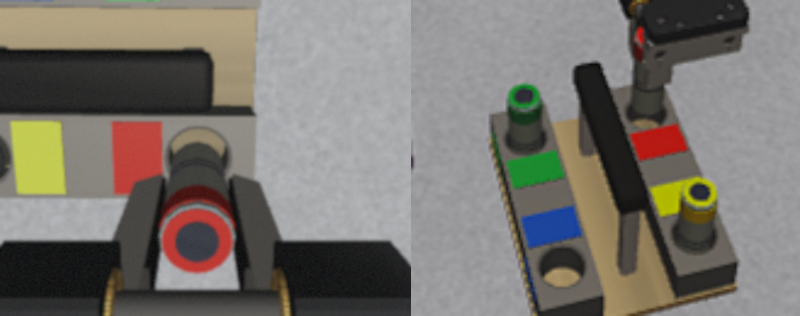

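The socket sits above the well mouth in both views, with its foot about 11 mm over the rim. I'll lower it in stages and watch the force.

{"name": "carry_out", "arguments": {
  "slide": [
    [0, 0, -0.03],
    [0, 0, -0.06],
    [0, 0, -0.08],
    [0, 0, -0.08],
    [0, 0, -0.08]
  ],
  "dr": [
    [0, 0, 0],
    [0, 0, 0],
    [0, 0, 0],
    [0, 0, 0],
    [0, 0, 0]
  ],
  "gripper": [15, 15, 15, 15, 15]
}}

```text
clock: 5.6
eef_pos: [519.8, 180.4, 168.1]
eef_rot: [-3.142, 0.001, 0.358]
wrist_force: [0.2, 0.4, -0.3]
finger_gap: 25.7
finger_force: 15.0
```

{"name": "carry_out", "arguments": {
  "slide": [
    [0, 0, -0.03],
    [0, 0, -0.05],
    [0, 0, -0.07],
    [0, 0, -0.074],
    [0, 0, -0.074]
  ],
  "dr": [
    [0, 0, 0],
    [0, 0, 0],
    [0, 0, 0],
    [0, 0, 0],
    [0, 0, 0]
  ],
  "gripper": [15, 15, 15, 15, 15]
}}

```text
clock: 6.02
eef_pos: [519.8, 180.4, 149.6]
eef_rot: [-3.142, 0.001, 0.358]
wrist_force: [0.4, 0.4, -0.9]
finger_gap: 25.4
finger_force: 15.0
```

{"name": "carry_out", "arguments": {
  "slide": [
    [0, 0, 0],
    [0, 0, 0],
    [0, 0, 0],
    [0, 0, 0],
    [0, 0, 0],
    [0, 0, 0],
    [0, 0, 0],
    [0, 0, 0]
  ],
  "dr": [
    [0, 0, 0],
    [0, 0, 0],
    [0, 0, 0],
    [0, 0, 0],
    [0, 0, 0],
    [0, 0, 0],
    [0, 0, 0],
    [0, 0, 0]
  ],
  "gripper": [50, 50, 50, 50, 50, 50, 50, 50]
}}

```text
clock: 6.68
eef_pos: [519.9, 180.4, 150.2]
eef_rot: [3.142, -0.0, 0.357]
wrist_force: [0.6, -0.6, -0.1]
finger_gap: 46.9
finger_force: 0.0
```

{"name": "carry_out", "arguments": {
  "slide": [
    [0, 0, 0.1],
    [0, 0, 0.25],
    [0, 0, 0.4],
    [0, 0, 0.55],
    [0, 0, 0.65],
    [0, 0, 0.7],
    [0, 0, 0.7],
    [0, 0, 0.7]
  ],
  "dr": [
    [0, 0, 0],
    [0, 0, 0],
    [0, 0, 0],
    [0, 0, 0],
    [0, 0, 0],
    [0, 0, 0],
    [0, 0, 0],
    [0, 0, 0]
  ],
  "gripper": [50, 50, 50, 50, 50, 50, 60, 60]
}}

```text
clock: 7.35
eef_pos: [519.8, 180.4, 324.9]
eef_rot: [3.142, -0.0, 0.358]
wrist_force: [0.1, -0.0, -0.8]
finger_gap: 55.4
finger_force: 0.0
```

Run:
```python
from h import *
for i in range(3): m=camera_model("wrist");s=read_state();im=camera("wrist")
print(s['clock'],s['eef_pos'],s['eef_rot'])
for q in('red','yellow','green','blue'): print(q,[(p,st[4],ray(m,*p,40)[:2].round(1),ray(m,*p,90)[:2].round(1)) for p,st in blobs(im,q,60)[0]])
cv2.imwrite("pics/w3.png",im[:,:,::-1])
```

```text
7.45 [519.64535432 180.36694219 323.55775308] [-3.14137736e+00  2.28169898e-03  3.57539431e-01]
red [(array([299.8, 186.3]), np.int32(584), array([509.9, 209.1]), array([520.9, 208.6])), (array([324.3, 195.9]), np.int32(175), array([509.1, 175.4]), array([520.2, 179.5]))]
yellow [(array([259. , 186.1]), np.int32(560), array([491.9, 258. ]), array([505.4, 250.8])), (array([220.7, 194.9]), np.int32(160), array([463.6, 300.7]), array([481. , 287.7]))]
green [(array([294.4,  97.7]), np.int32(165), array([608.4, 250.3]), array([605.9, 244.2]))]
blue [(array([254.7, 103.4]), np.int32(708), array([585.9, 292.4]), array([586.5, 280.5])), (array([532. , 119.9]), np.int32(221), array([684.8, -26. ]), array([671.8,   5.8])), (array([515.6, 120.5]), np.int32(132), array([677.3,  -7.8]), array([665.4,  21.5]))]
```

View pics/w3.png

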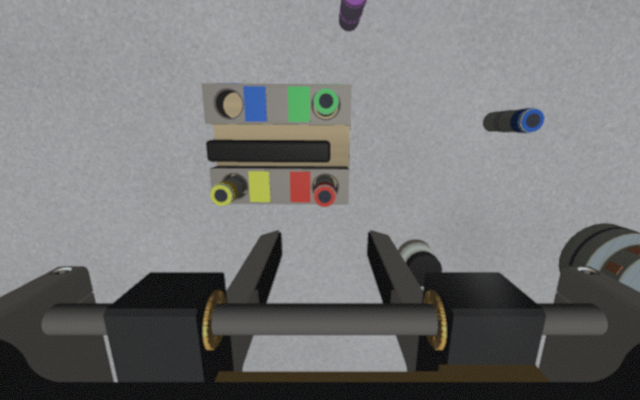

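The red rim at (324,196) projects to (520,179.5) at z = 90 mm, so the socket is seated upright in the red well. Next I turn 90° over the handle.

{"name": "carry_out", "arguments": {
  "slide": [
    [0.112, 0.282, 0],
    [0.112, 0.282, 0],
    [0.112, 0.282, 0],
    [0.112, 0.282, 0],
    [0.112, 0.282, 0],
    [0.112, 0.282, 0],
    [0.112, 0.282, 0],
    [0.112, 0.282, 0],
    [0.112, 0.282, 0],
    [0.112, 0.282, 0]
  ],
  "dr": [
    [0, 0, 0.02],
    [0, 0, 0.04],
    [0, 0, 0.06],
    [0, 0, 0.08],
    [0, 0, 0.1],
    [0, 0, 0.12],
    [0, 0, 0.13],
    [0, 0, 0.13],
    [0, 0, 0.13],
    [0, 0, 0.13]
  ],
  "gripper": [60, 60, 60, 60, 60, 60, 60, 60, 60, 60]
}}

```text
clock: 8.33
eef_pos: [547.9, 250.9, 324.5]
eef_rot: [-3.141, 0.001, 1.172]
wrist_force: [-0.2, -1.3, -0.3]
finger_gap: 56.0
finger_force: 0.0
```

{"name": "carry_out", "arguments": {
  "slide": [
    [0, 0, 0],
    [0, 0, 0],
    [0, 0, 0],
    [0, 0, 0],
    [0, 0, 0],
    [0, 0, 0],
    [0, 0, 0],
    [0, 0, -0.05],
    [0, 0, -0.1],
    [0, 0, -0.1]
  ],
  "dr": [
    [0, 0, 0.02],
    [0, 0, 0.04],
    [0, 0, 0.06],
    [0, 0, 0.08],
    [0, 0, 0.1],
    [0, 0, 0.12],
    [0, 0, 0.12],
    [0, 0, 0.12],
    [0, 0, 0.12],
    [0, 0, 0.12]
  ],
  "gripper": [60, 60, 60, 60, 60, 60, 60, 60, 60, 60]
}}

```text
clock: 9.17
eef_pos: [547.5, 250.7, 297.7]
eef_rot: [-3.138, 0.0, 1.923]
wrist_force: [-1.1, 0.8, -0.3]
finger_gap: 56.3
finger_force: 0.0
```

Run:
```python
from h import *
for i in range(3): m=camera_model("wrist");s=read_state();im=camera("wrist")
print(s['clock'],s['eef_pos'],s['eef_rot'],s['joints'].round(2))
C=[]
for q in('red','yellow','green','blue'):
    for p,st in blobs(im,q,60)[0]: print(q,p,st[4],ray(m,*p,40)[:2].round(1),ray(m,*p,90)[:2].round(1))
cv2.imwrite("pics/w4.png",im[:,:,::-1])
```

```text
9.2667 [547.89261727 250.93248937 300.1672478 ] [-3.14091233e+00 -1.33556239e-05  1.92493124e+00] [0.37 0.42 1.36 0.   1.36 0.01]
red [282.6 211.4] 630 [509.4 208.8] [511.5 225.1]
red [283.5 252.2] 78 [527.4 158. ] [526.8 181.7]
yellow [272.8 143.3] 191 [473.3 282.5] [480.6 287.9]
yellow [281.4 168.6] 662 [491.7 258.2] [496.3 267.2]
green [364.6 211.5] 544 [603.5 243.6] [591.7 254.7]
green [363.6 253. ] 65 [623.2 192.3] [608.5 211. ]
blue [366.3 169. ] 689 [585.5 292.4] [576.4 296.4]
```

View pics/w4.png

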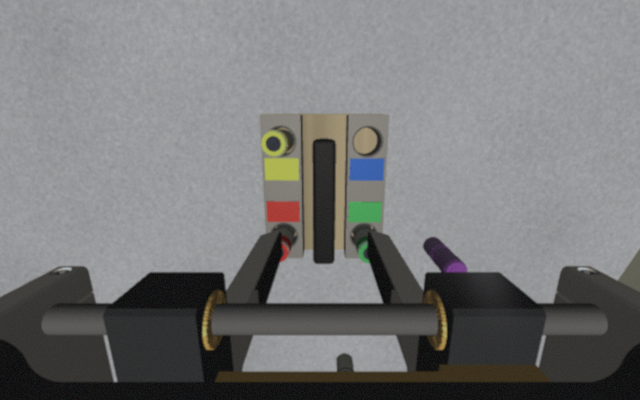

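The wrist view shows the black bar at about (324,200), centred between the open fingers and aligned with them. I'll grasp about 6 mm toward caddy +y, because the blue well is empty and the balance point shifts that way.

{"name": "carry_out", "arguments": {
  "slide": [
    [0.008, -0.022, -0.12],
    [0.008, -0.022, -0.24],
    [0.008, -0.022, -0.36],
    [0.008, -0.022, -0.45],
    [0.008, -0.022, -0.488],
    [0.008, -0.022, -0.488],
    [0.008, -0.022, -0.488],
    [0.008, -0.022, -0.488]
  ],
  "dr": [
    [0, 0, 0],
    [0, 0, 0],
    [0, 0, 0],
    [0, 0, 0],
    [0, 0, 0],
    [0, 0, 0],
    [0, 0, 0],
    [0, 0, 0]
  ],
  "gripper": [60, 60, 60, 60, 60, 60, 60, 60]
}}

```text
clock: 9.98
eef_pos: [550.6, 245.7, 180.2]
eef_rot: [3.139, -0.0, 1.928]
wrist_force: [-0.9, -0.9, 0.7]
finger_gap: 56.3
finger_force: 0.0
```

{"name": "carry_out", "arguments": {
  "slide": [
    [0, 0, 0],
    [0, 0, 0],
    [0, 0, 0],
    [0, 0, 0],
    [0, 0, 0],
    [0, 0, 0],
    [0, 0, 0],
    [0, 0, 0],
    [0, 0, 0],
    [0, 0, 0]
  ],
  "dr": [
    [0, 0, 0],
    [0, 0, 0],
    [0, 0, 0],
    [0, 0, 0],
    [0, 0, 0],
    [0, 0, 0],
    [0, 0, 0],
    [0, 0, 0],
    [0, 0, 0],
    [0, 0, 0]
  ],
  "gripper": [40, 30, 20, 10, 10, 10, 10, 10, 10, 10],
  "newtons": 50
}}

```text
clock: 10.82
eef_pos: [549.9, 245.4, 178.3]
eef_rot: [-3.141, 0.0, 1.928]
wrist_force: [-3.5, -1.5, 4.6]
finger_gap: 21.2
finger_force: 50.0
```

Gripped: gap about 22 mm, force 50 N. Lifting gently 20 mm first, then to 125 mm.

{"name": "carry_out", "arguments": {
  "slide": [
    [0, 0, 0.01],
    [0, 0, 0.025],
    [0, 0, 0.045],
    [0, 0, 0.065],
    [0, 0, 0.08],
    [0, 0, 0.08],
    [0, 0, 0.08],
    [0, 0, 0.08]
  ],
  "dr": [
    [0, 0, 0],
    [0, 0, 0],
    [0, 0, 0],
    [0, 0, 0],
    [0, 0, 0],
    [0, 0, 0],
    [0, 0, 0],
    [0, 0, 0]
  ],
  "gripper": [10, 10, 10, 10, 10, 10, 10, 10]
}}

```text
clock: 11.48
eef_pos: [549.8, 245.4, 198.0]
eef_rot: [-3.141, 0.0, 1.928]
wrist_force: [-0.3, 0.1, -6.4]
finger_gap: 21.4
finger_force: 50.0
```

Run:
```python
from h import *
s=read_state();print(s['clock'],s['eef_pos'],s['wrist_force'],s['moment'],s['finger_gap'])
im=camera("side");cv2.imwrite("pics/s1.png",cv2.resize(im[150:400,180:430],(600,600))[:,:,::-1])
```

```text
11.4833 [549.8405562  245.4025772  197.95230285] [-0.28915622  0.10151253 -6.35919785] [-0.05034987 -0.07200217  0.01992075] 21.438468223442687
```

View pics/s1.png

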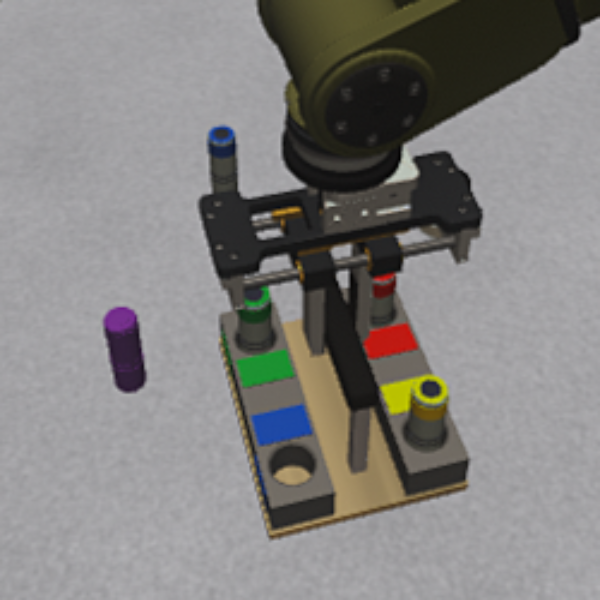

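The side view shows the caddy lifted and level, with the green, red and yellow sockets in their wells. The wrist carries about 6.4 N. Continuing up 105 mm.

{"name": "carry_out", "arguments": {
  "slide": [
    [0, 0, 0.03],
    [0, 0, 0.08],
    [0, 0, 0.14],
    [0, 0, 0.2],
    [0, 0, 0.26],
    [0, 0, 0.32],
    [0, 0, 0.37],
    [0, 0, 0.4],
    [0, 0, 0.42],
    [0, 0, 0.42]
  ],
  "dr": [
    [0, 0, 0],
    [0, 0, 0],
    [0, 0, 0],
    [0, 0, 0],
    [0, 0, 0],
    [0, 0, 0],
    [0, 0, 0],
    [0, 0, 0],
    [0, 0, 0],
    [0, 0, 0]
  ],
  "gripper": [10, 10, 10, 10, 10, 10, 10, 10, 10, 10]
}}

```text
clock: 12.37
eef_pos: [550.0, 245.5, 304.5]
eef_rot: [3.14, -0.0, 1.928]
wrist_force: [0.5, -0.5, -8.6]
finger_gap: 21.6
finger_force: 50.0
```

{"name": "carry_out", "arguments": {
  "slide": [
    [0, 0, 0],
    [0, 0, 0],
    [0, 0, 0],
    [0, 0, 0],
    [0, 0, 0],
    [0, 0, 0],
    [0, 0, 0],
    [0, 0, 0],
    [0, 0, 0],
    [0, 0, 0]
  ],
  "dr": [
    [0, 0, 0],
    [0, 0, 0],
    [0, 0, 0],
    [0, 0, 0],
    [0, 0, 0],
    [0, 0, 0],
    [0, 0, 0],
    [0, 0, 0],
    [0, 0, 0],
    [0, 0, 0]
  ],
  "gripper": [10, 10, 10, 10, 10, 10, 10, 10, 10, 10]
}}

```text
clock: 13.2
eef_pos: [549.9, 245.4, 303.2]
eef_rot: [3.142, 0.0, 1.928]
wrist_force: [-0.5, -0.3, -7.1]
finger_gap: 21.8
finger_force: 50.0
```

Run:
```python
from h import *
s=read_state();print(s['clock'],s['eef_pos'],s['wrist_force'],s['moment'],s['finger_gap'])
im=camera("side");cv2.imwrite("pics/s2.png",cv2.resize(im[130:400,160:460],(660,594))[:,:,::-1])
```

```text
13.2 [549.92667261 245.43183801 303.15063942] [-0.54285949 -0.31158422 -7.10323187] [-0.06192335 -0.08552001  0.00482499] 21.7554172325156
```

View pics/s2.png

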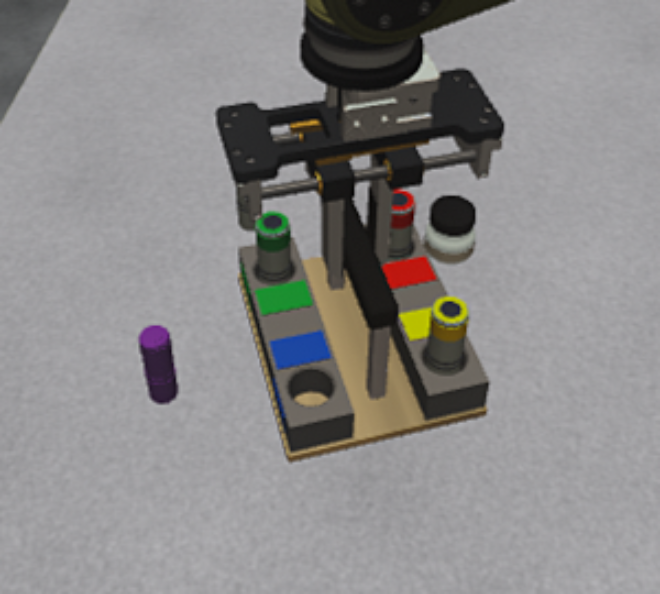

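The caddy hangs level about 125 mm up. The red, yellow and green sockets are seated, the weight is about 7 N, and the grip is steady. Handing in.

```bash
python3 -c "
from cell import *
print(sign_off())"
```

```text
the job is handed in; nothing more can be done
None
```

I put the red socket back in its red well, lifted the caddy level about 125 mm by its handle, and handed the job in at about 13 s while holding it steady; the hand-in returned no verdict.

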